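# Tilt the brass pad gauge out of its half-covered bin

## Robot

A 6-joint arm with a two-finger parallel gripper is mounted at the origin on the work surface. World frame = base frame: x ahead of the robot, y to its left, z up, the work surface at z = 0. Lengths are in m, angles in rad, forces in N, time in s.
With the tool pointing down it reaches from about 0.35 to 0.975 m from the base axis. Payload 4.9 kg.
Tool frame: the origin (TCP) lies midway between the tips of the shut fingers; the grasp point (between the pads) lies 19 mm behind it; z points along the fingers, y is the line along which they close (so a half turn about z gives the same grasp; the last joint's range is limited). The gripper opens to 85 mm and grips with 20 to 120 N. Pads are 22 mm wide; open, the fingers measure 114 mm over their backs; the gripper's body (76 mm by 85 mm) begins 54 mm behind the grasp point. The pads swing forward as they close: fully open they stand 13 mm farther back than shut.
Start: joints at [-0.119, 0.053, 1.613, -0, 1.476, -0.119], TCP at [0.625, 0, 0.231] pointing down, gripper open.
Joint ranges: [-3.01, 3.01], [-1.01, 2.22], [0.06, 2.58], [-1.02, 4.17], [0.09, 2.62], [-3.14, 3.14]. Speed limits (rad/s): [2.57, 2.57, 3.14, 3.14, 3.14, 3.14].

## Interface

Orientations are given as a rotation vector (axis times angle).
In Python, from station import ctrl gives the robot as it stands. The module is installed in compiled form; this text tells all that it offers.
- The arm moves only by the shell command python3 -m handwheel 'ROWS' [OPENING] [FORCE]. ROWS is JSON, a list of rows, each a list of 2 entries, a list of its own where there are three numbers: the shift along the tool's x, y, z in cm, then the turn, a rotation vector about the tool's x, y, z in rad. In form: [[[tx, ty, tz], [ax, ay, az]], ...]. A call has 1 to 5 rows; each row is the pose to reach, as a shift and turn from the pose commanded when the call began, along the tool's axes at that moment; what a row does not reach only later rows make up. A row lasts 1/8 s, in which the tool goes at most 62.5 mm and 10.7 degrees, less where a joint would pass 70% of its speed; a pose out of reach is approached as far as the arm can. A call with a gripper value outside its range is refused whole. OPENING is the gripper's target within -1 to 1 (shut at 1, half-way at 0, fully open at -1), set as the call begins (- or left out, the last holds). The fingers move at their own pace and stop on an object; FORCE is the grip in N (left out, the last holds). Time passes only in rows, so rows that repeat a pose let the fingers close. It gives the time, the measured TCP pose, the force, the opening and the grip force at its end, in the units of the state.
- ctrl.get_obs(): the state, without advancing time (a new reading comes with each control period).
- ctrl.get_image(name): name is "scene" or "side" or "wrist"; returns the picture (480x640x3 uint8, blue, green, red); there is no depth.
- ctrl.calibration(name): a dict with "fx", "fy", "cx", "cy" (pixels), "R" (3x3) and "t" (3): a world point X has camera coordinates R X + t. Camera axes: x right, y down, z forward; pixel columns grow to the right and rows downward; lengths in m; the calibration is good to about 2 mm. The wrist camera is an equidistant fisheye: a pixel r from the principal point sees the ray r / f radians off the axis. A picture is of the moment at which its call begins: read the wrist's pose just before it. calibration takes no time and is no camera call; for the wrist camera it gives the pose at the moment of the call.
- ctrl.finish_job(): hands the job in; it is judged then, once.
Trained networks look in the newest picture that a camera, given by its name, has taken for a name from the list of things; names that differ only in an ending like _2 or _b are one class to them, and where a whole thing is asked for, a point or a joint stands for the part that bears it (a point fixed in the world has none). Each returns a list of dicts, best first, with "score" (0 to 1); they miss things now and then, are a little off and sometimes report something else, mostly with a low value. They report only what shows in the picture. A call takes as long as a camera call.
- ctrl.look_for(camera, query): "position" ([column, row] in pixels, amid what is visible of it).
- ctrl.landmark_of(camera, query): "position" ([column, row] in pixels: a listed point, or the origin of a listed thing).
The state is a dict: "t": time; "q": joint angles; "dq": joint speeds; "effort": joint torques, N m; "tool_pos": TCP position; "tool_rot": TCP orientation; "contact_force": force on the tool from outside, world axes, zero at the start; "wrist_torque": the same for the moment, N m; "opening": finger opening in m; "grip_force": force on a finger pad.
Only numpy, scipy, OpenCV 4.12 (cv2) and the standard library are available. Lean on these libraries where they do the work, as an engineer would, in place of code of your own. Each camera call takes 0.05 s, during which the arm holds its last target. There are 200 camera calls.

## Task

On the woodwind repair bench, take the brass pad gauge with the wooden grip out of its half-covered teal bin: hold it by the grip, lift the grip end so that the gauge tilts while its other end is still down in the bin, then draw it out from under the cover. Set it down, without dropping it, flat in the middle of the cork pad with its length along the pad's length and the grip standing up, and let go. Leave the steel gauge with the black grip where it is in its own bin.

Things in the scene. Friction and masses are not known exactly. Their poses are not given: they have to be found in the camera images.
- gauge: Brass gauge, brown wooden grip, 0.24 kg: plate 115 (x) by 46 by 4 mm with a row of holes; at its +x end a 30 by 6 mm upright carries the grip, 30 (x) by 14 mm (y), centred 42 mm from the origin along +x, 70 to 110 mm above the plate's underside. Starts flat on the bin's floor, its x within 3 degrees of the bin's. Origin: centre of the plate's underside; x along it to the grip end, z up.
- bin: Brass gauge's bin, teal, fixed; a twin holds the steel one. Open box 146 (x) by 74 by 60 mm high, walls and floor 5. A fixed cover 4 thick on the rim spans x -73 to -13 mm, over the gauge's -x end; the +x part is open. A gauge tilted 30 degrees about its -x lower edge, grip end up, slides out along its own slope to +x. Origin: centre of underside, on the table; x to the open end, z up.
- pad: The fixed cork pad, 190 (x) by 130 (y) by 6 mm thick, on the table. Origin: centre of its underside; x along its length.
- other_gauge: The steel gauge with the black plastic grip, same shape and size as the brass one and the same frame, lying likewise in its own identical teal bin. To be left alone.

How it is judged:
On the way:
1. the brass gauge is tilted by its grip end, at least 15 degrees, while its other end is still down in the bin (angle between gauge's own z axis and vertical above 0.262 rad and z of gauge in the frame of bin below 0.058 m and x of gauge in the frame of bin below 0.03 m and y of gauge in the frame of bin between -0.035 and 0.035 m), for 0.1 s.
At the end, for the whole second after the job is handed in: The brass gauge lies flat (within 7 degrees), grip up, on the cork pad, its plate's centre within 20 mm of the pad's centre along and across, its length within 11 degrees of the pad's length (either way round), at rest; the steel gauge is still within 20 mm of where it was (x of gauge in the frame of pad between -0.02 and 0.02 m and y of gauge in the frame of pad between -0.02 and 0.02 m and z of gauge in the frame of pad between 0.002 and 0.012 m and angle between gauge's own z axis and vertical below 0.12 rad and angle between the x axis of gauge and the x axis of pad, either way round below 0.2 rad and linear speed of gauge below 0.02 m/s and distance of other_gauge from where it was at the start of the episode below 0.02 m); the robot touches nothing.
It fails at once if the steel gauge is moved more than 20 mm (distance of other_gauge from where it was at the start of the episode above 0.02 m).
It fails at once if the brass gauge is dropped (falls freely, out of the fingers, by more than about 10 mm) (contact force between the fingers and gauge below 0.05 N and linear speed of gauge above 0.45 m/s).
It also fails if it takes over 48 s, if anything falls off the work surface, if the arm or the gripper's body presses on something with over 40 N, if the wrist force passes 120 N, or if a joint passes its speed limit or range.

## Working session

There is one attempt and no reset: what is moved stays moved. The work goes in short steps, Python scripts to look and compute and a shell command to move; the robot and the scene stay as the last step left them, time stands still between calls to the robot, and variables do not carry over. Pictures are saved under pics/ and viewed, at most 10 in all, crops included, and the job is handed in when it is done.

```bash
mkdir -p pics; cat > h.py <<'E'
from station import ctrl
import numpy as np, cv2
def ray(name,px,c=None):
    c=c or ctrl.calibration(name); R=np.array(c["R"]);t=np.array(c["t"])
    a=np.array([(px[0]-c["cx"])/c["fx"],(px[1]-c["cy"])/c["fy"]])
    if name=="wrist":
        r=np.linalg.norm(a); d=np.array([*(a/max(r,1e-9)*np.sin(r)),np.cos(r)])
    else: d=np.array([*a,1.])
    d=R.T@d; return -R.T@t,d/np.linalg.norm(d)
def atz(name,px,z,c=None):
    o,d=ray(name,px,c); return o+d*(z-o[2])/d[2]
def tri(rs):
    A=sum(np.eye(3)-np.outer(d,d) for o,d in rs); b=sum((np.eye(3)-np.outer(d,d))@o for o,d in rs)
    p=np.linalg.solve(A,b); return p,[np.linalg.norm(np.cross(p-o,d)) for o,d in rs]
E
python3 - <<'E'
from h import *
np.set_printoptions(precision=4,suppress=True)
for n in ["scene","side","wrist"]:
    c=ctrl.calibration(n)
    im=ctrl.get_image(n); cv2.imwrite(f"pics/{n}0.png",im)
    for q in ["gauge","bin","pad","other_gauge"]:
        for f in ("look_for","landmark_of"):
            for d in getattr(ctrl,f)(n,q)[:3]: print(n,q,f,np.array(d["position"]).round(1),round(d["score"],2),atz(n,d["position"],.005,c))
o=ctrl.get_obs();print(o["t"],o["tool_pos"],o["tool_rot"])
E
```

```text
scene gauge look_for [341.  250.8] 0.83 [0.5226 0.02   0.005 ]
scene gauge landmark_of [330.3 260. ] 0.92 [ 0.5253 -0.0065  0.005 ]
scene bin look_for [336.8 246.2] 0.66 [0.5107 0.0211 0.005 ]
scene bin landmark_of [332.8 263.4] 0.65 [ 0.5332 -0.0079  0.005 ]
scene pad look_for [432.4 219.6] 0.76 [0.5764 0.1923 0.005 ]
scene pad landmark_of [433.8 212. ] 0.81 [0.566  0.2085 0.005 ]
scene other_gauge look_for [221.2 344.2] 0.62 [ 0.5364 -0.2257  0.005 ]
scene other_gauge landmark_of [219.8 343.7] 0.74 [ 0.5344 -0.2268  0.005 ]
side bin look_for [337.9 245.4] 0.63 [0.5455 0.0178 0.005 ]
side bin landmark_of [341.4 261. ] 0.72 [ 0.5227 -0.0188  0.005 ]
side pad look_for [275.5 197.4] 0.63 [0.554  0.2096 0.005 ]
side pad landmark_of [278.9 198.5] 0.72 [0.5567 0.2024 0.005 ]
side other_gauge look_for [489.9 280.8] 0.86 [ 0.6651 -0.1812  0.005 ]
wrist gauge look_for [244.1 214.6] 0.83 [ 0.5469 -0.02    0.005 ]
wrist gauge landmark_of [225.  205.9] 0.82 [ 0.5268 -0.0104  0.005 ]
wrist bin look_for [195.7 211.1] 0.94 [ 0.4936 -0.0157  0.005 ]
wrist pad look_for [269.5  23.5] 0.7 [0.5769 0.1745 0.005 ]
wrist other_gauge look_for [274.7 395. ] 0.95 [ 0.566  -0.2695  0.005 ]
wrist other_gauge landmark_of [249.2 373.8] 0.94 [ 0.535  -0.2326  0.005 ]
1.35 [0.625  0.     0.2313] [2.2214 2.2215 0.    ]
```

View pics/scene0.png

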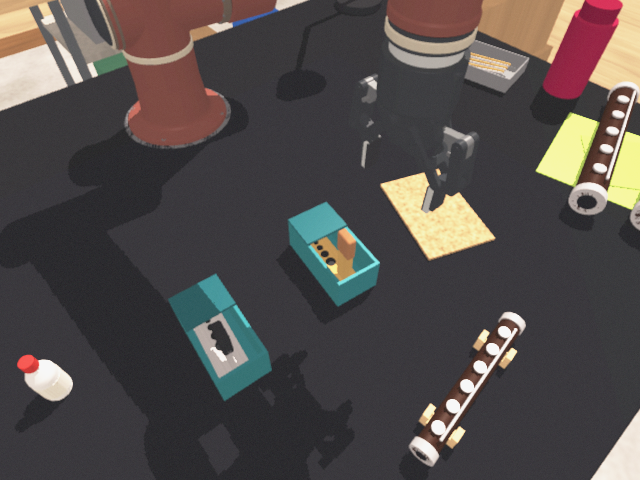

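View pics/wrist0.png

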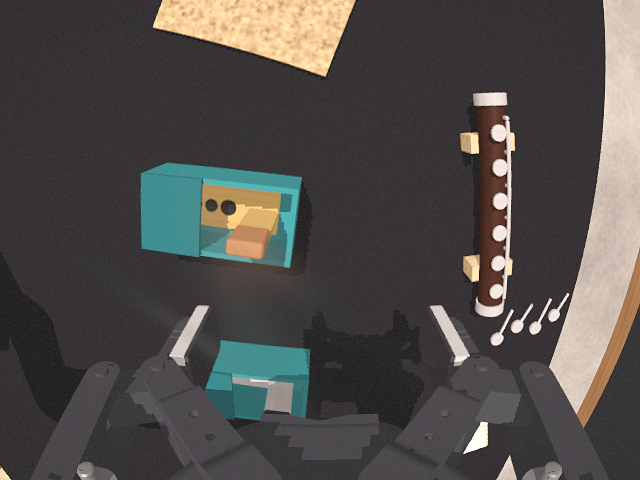

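View pics/side0.png

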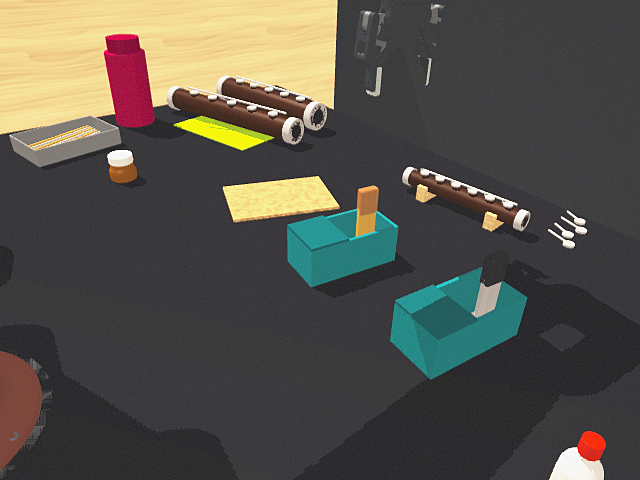

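Brass bin: scene ~(333,252), side ~(342,240), wrist ~(220,215), with its grip at scene (347,244), side (368,197). The steel one is at scene (220,335). The pad corners in scene are (381,185), (439,170), (493,237), (430,257).

```bash
python3 - <<'E'
from h import *
np.set_printoptions(precision=4,suppress=True)
W=ctrl.calibration("wrist")
print("cam",-np.array(W["R"]).T@W["t"])
for n,ps in dict(scene=[(381,185),(439,170),(493,237),(430,257)],side=[(223,185),(317,177),(340,209),(233,221)]).items():
    P=[atz(n,p,.006 ) for p in ps]; print(n,"pad",np.array(P)[:,:2].tolist(),np.mean(P,0))
for nm,ps in {"rim":[(141,173),(142,250),(201,257),(200,178)]}.items():
    for p in ps: print("cover",p,atz("wrist",p,.064,W))
for p in [(302,177),(291,267)]: print("rim+x",p,atz("wrist",p,.06,W))
for p in [(289,218),(326,204),(378,262),(338,279)]: print("scene cover/rim",p,atz("scene",p,.062))
for p in [(288,224),(311,248),(397,225)]: print("side cover/rim",p,atz("side",p,.062))
# grip by colour
G={}
for n,box in dict(scene=(335,225,360,262),side=(352,180,385,214),wrist=(220,222,275,262)).items():
    im=cv2.imread(f"pics/{n}0.png"); x0,y0,x1,y1=box
    hsv=cv2.cvtColor(im,cv2.COLOR_BGR2HSV)[y0:y1,x0:x1]
    m=((hsv[...,0]<15)&(hsv[...,1]>110)&(hsv[...,2]>90)).astype(np.uint8)
    k,l,s,c=cv2.connectedComponentsWithStats(m); i=1+np.argmax(s[1:,4]); G[n]=c[i]+[x0,y0]
    print(n,"grip",G[n],s[i])
for a,b in (("scene","side"),("scene","wrist"),("side","wrist")): print(a,b,*tri([ray(a,G[a]),ray(b,G[b])]))
print(*tri([ray(n,G[n]) for n in G]))
for n in G: print(n,atz(n,G[n],.095))
im=cv2.imread("pics/wrist0.png")[140:290,120:320]; cv2.imwrite("pics/wc.png",cv2.resize(im,(800,600),interpolation=cv2.INTER_CUBIC))
E
```

```text
cam [0.6253 0.0855 0.3729]
scene pad [[0.4552394538786622, 0.18437280414437557], [0.4995092663723526, 0.30246448120634184], [0.6712325204700764, 0.24079984561608003], [0.6288501789910694, 0.12408694146297694]] [0.5637 0.2129 0.006 ]
side pad [[0.4992581431194054, 0.3067136250454572], [0.6673710430276911, 0.2343322479411586], [0.621961443567811, 0.10666465761160338], [0.44821334978105976, 0.17679948901730513]] [0.5592 0.2061 0.006 ]
cover (141, 173) [0.4636 0.0374 0.064 ]
cover (142, 250) [ 0.4536 -0.0376  0.064 ]
cover (201, 257) [ 0.5151 -0.0438  0.064 ]
cover (200, 178) [0.5214 0.0305 0.064 ]
rim+x (302, 177) [0.6106 0.029  0.06  ]
rim+x (291, 267) [ 0.5993 -0.0547  0.06  ]
scene cover/rim (289, 218) [ 0.4494 -0.0305  0.062 ]
scene cover/rim (326, 204) [0.4646 0.0356 0.062 ]
scene cover/rim (378, 262) [0.6046 0.0169 0.062 ]
scene cover/rim (338, 279) [ 0.5886 -0.049   0.062 ]
side cover/rim (288, 224) [0.4647 0.0369 0.062 ]
side cover/rim (311, 248) [ 0.454  -0.0338  0.062 ]
side cover/rim (397, 225) [ 0.5935 -0.0568  0.062 ]
scene grip [345.4418 245.3701] [  3   4  18  31 335]
side grip [367.5278 200.6923] [  5   7  22  27 468]
wrist grip [247.6902 241.639 ] [   6    3   44   34 1133]
scene side [ 0.5674 -0.0174  0.0934] [np.float64(0.0006092750342355424), np.float64(0.0006092750342354849)]
scene wrist [ 0.5674 -0.0172  0.0942] [np.float64(1.1012621634469114e-05), np.float64(1.101262163441595e-05)]
side wrist [ 0.5673 -0.0178  0.0931] [np.float64(0.00020689235298828468), np.float64(0.0002068923529884021)]
[ 0.5673 -0.0174  0.0934] [np.float64(0.0006130183235515977), np.float64(0.000611855136040096), np.float64(8.113288834747492e-05)]
scene [ 0.5679 -0.0177  0.095 ]
side [ 0.5649 -0.0206  0.095 ]
wrist [ 0.5676 -0.0169  0.095 ]
```

View pics/wc.png

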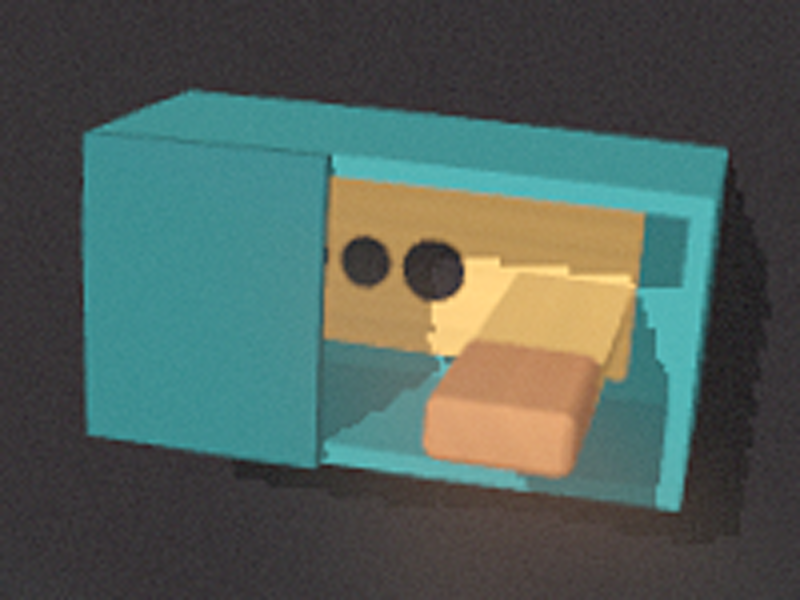

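The crop shows the brass gauge flat in the bin, with the grip top at crop (510,370) and the plate holes at (365,260) and (433,270). The three views agree: grip centre at (0.567, -0.018, 0.094), bin yaw about -8°, and pad centre at (0.561, 0.210) with yaw about -21°. I'll move above the grip.

```bash
python3 -m handwheel '[[[-0.4,-1.2,1],[0,0,0.18]],[[-0.8,-2.4,2],[0,0,0.36]],[[-1.2,-3.6,3],[0,0,0.54]],[[-1.6,-4.8,4],[0,0,0.72]],[[-1.8,-5.8,5],[0,0,0.9]]]' -1 80
python3 -m handwheel '[[[0,0,0],[0,0,0.18]],[[0,0,0],[0,0,0.36]],[[0,0,0],[0,0,0.54]],[[0,0,0],[0,0,0.81]],[[0,0,0],[0,0,0.81]]]'
python3 - <<'E'
from h import *
from scipy.spatial.transform import Rotation as Ro
np.set_printoptions(precision=4,suppress=True)
o=ctrl.get_obs();c=ctrl.calibration("wrist");im=ctrl.get_image("wrist");cv2.imwrite("pics/w1.png",im)
print(o["t"],o["tool_pos"],Ro.from_rotvec(o["tool_rot"]).as_matrix(),o["q"])
for q in ("gauge","pad"):
    for f in ("look_for","landmark_of"):
        for d in getattr(ctrl,f)("wrist",q)[:2]: print(q,f,d["position"],d["score"],atz("wrist",d["position"],.006,c))
E
```

```text
t: 1.98
tool_pos: [0.5666, -0.0182, 0.1811]
tool_rot: [2.97, 1.025, 0.0]
contact_force: [0.4, 0.3, 0.1]
opening: 0.0851
grip_force: 0.0
t: 2.6
tool_pos: [0.567, -0.018, 0.1814]
tool_rot: [3.134, -0.224, 0.0]
contact_force: [0.2, -0.8, 0.3]
opening: 0.0855
grip_force: 0.0
2.6 [ 0.567  -0.018   0.1814] [[ 0.9899 -0.1421  0.0001]
 [-0.1421 -0.9899 -0.    ]
 [ 0.0001  0.     -1.    ]] [-0.1629 -0.0484  1.7987 -0.      1.3912  1.5504]
gauge look_for [319.1, 240.3] 0.92 [ 0.5367 -0.013   0.006 ]
gauge landmark_of [318.0, 250.8] 0.89 [ 0.5267 -0.0106  0.006 ]
pad look_for [108.0, 230.5] 0.74 [0.5766 0.1966 0.006 ]
pad landmark_of [104.2, 243.1] 0.72 [0.5642 0.2063 0.006 ]
```

View pics/w1.png

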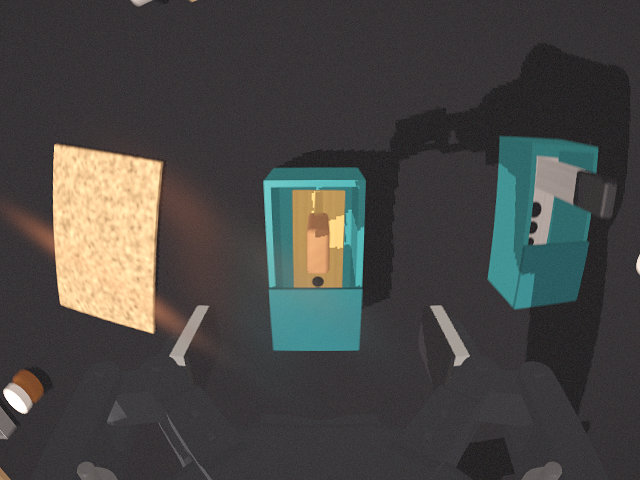

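The close view shows the grip centred between the fingers at column 318, with the plate upright in the image, so the yaw is good. The pad corners are at (54,144), (162,160), (155,333) and (60,305).

```bash
python3 - <<'E'
from h import *
np.set_printoptions(precision=4,suppress=True)
P=np.array([atz("wrist",p,.006) for p in [(54,144),(162,160),(155,333),(60,305)]]);print(P,P.mean(0))
yaw=lambda a,b:np.degrees(np.arctan2(*(b-a)[1::-1]))
print(yaw(P[3],P[0]),yaw(P[2],P[1]))
for p in [(318,236),(318,273)]: print(atz("wrist",p,.115))
for p in [(293,191),(345,191),(293,287),(344,287)]: print("plate",atz("wrist",p,.009))
for p in [(265,182),(365,181),(270,290),(362,290)]: print("rim",atz("wrist",p,.06))
E
```

```text
[[0.6756 0.2398 0.006 ]
 [0.6326 0.1174 0.006 ]
 [0.4531 0.1811 0.006 ]
 [0.4962 0.3055 0.006 ]] [0.5644 0.211  0.006 ]
-20.129381850955827 -19.54993657363122
[ 0.5789 -0.0182  0.115 ]
[ 0.5549 -0.0149  0.115 ]
plate [0.5858 0.0029 0.009 ]
plate [ 0.5796 -0.0417  0.009 ]
plate [0.4944 0.0177 0.009 ]
plate [ 0.4878 -0.0302  0.009 ]
rim [0.606  0.0168 0.06  ]
rim [ 0.5968 -0.0548  0.06  ]
rim [0.5196 0.029  0.06  ]
rim [ 0.5096 -0.044   0.06  ]
```

```bash
python3 -m handwheel '[[[0,-0.1,3.5],[0,0,0]],[[0,-0.1,7],[0,0,0]],[[0,-0.1,9],[0,0,0]],[[0,-0.1,10.4],[0,0,0]],[[0,-0.1,10.4],[0,0,0]]]' -1 80
python3 -m handwheel '[[[0,0,0],[0,0,0]],[[0,0,0],[0,0,0]],[[0,0,0],[0,0,0]],[[0,0,0],[0,0,0]],[[0,0,0],[0,0,0]]]' 1 80
python3 -m handwheel '[[[0,0,0],[0,0,0]],[[0,0,0],[0,0,0]]]'
python3 - <<'E'
# tilt by th about gauge's -x lower edge: tool frame x=gauge x, y=-gauge y, z=down; gauge -30 about gauge y = +30 about tool y
import numpy as np
from scipy.spatial.transform import Rotation as Ro
P=np.array([-9.95+.0,0,7.2])  # pivot from TCP, cm (TCP z .077, floor .005)
for d in (6,12,18,24,30):
    R=Ro.from_rotvec([0,np.radians(d),0]); print(d,(P-R.apply(P)).round(2),np.radians(d).round(3))
E
```

```text
t: 3.48
tool_pos: [0.5668, -0.017, 0.0766]
tool_rot: [-3.134, 0.218, 0.002]
contact_force: [0.8, -0.4, -0.2]
opening: 0.0852
grip_force: 0.0
t: 4.1
tool_pos: [0.5676, -0.0171, 0.0779]
tool_rot: [3.134, -0.218, 0.002]
contact_force: [0.2, 0.5, 2.8]
opening: 0.0134
grip_force: 78.5
t: 4.35
tool_pos: [0.5676, -0.0171, 0.0778]
tool_rot: [3.134, -0.219, 0.002]
contact_force: [1.0, -0.9, 2.7]
opening: 0.0134
grip_force: 78.5
6 [-0.81  0.   -1.  ] 0.105
12 [-1.71  0.   -1.91] 0.209
18 [-2.71  0.   -2.72] 0.314
24 [-3.79  0.   -3.42] 0.419
30 [-4.93  0.   -4.01] 0.524
```

Gripped at 13.4 mm opening and 78 N. Now the tilt about the far lower edge, with a 2 mm lift.

```bash
python3 -m handwheel '[[[0.1,0,-0.2],[0,0,0]],[[-0.7,0,-1.2],[0,0.105,0]],[[-1.6,0,-2.1],[0,0.209,0]],[[-2.6,0,-2.9],[0,0.314,0]],[[-3.6,0,-3.6],[0,0.419,0]]]'
python3 -m handwheel '[[[0,0,0],[0,0,0]],[[0,0,0],[0,0,0]],[[0,0,0],[0,0,0]]]'
python3 - <<'E'
from h import *
cv2.imwrite("pics/s2.png",ctrl.get_image("side")[120:360,220:540])
E
```

```text
t: 4.97
tool_pos: [0.53, -0.0117, 0.1121]
tool_rot: [3.038, -0.212, 0.646]
contact_force: [-0.9, 0.6, -1.6]
opening: 0.0134
grip_force: 78.0
t: 5.35
tool_pos: [0.5318, -0.0121, 0.1129]
tool_rot: [3.038, -0.212, 0.643]
contact_force: [-0.6, -0.5, -2.4]
opening: 0.0131
grip_force: 78.1
```

View pics/s2.png

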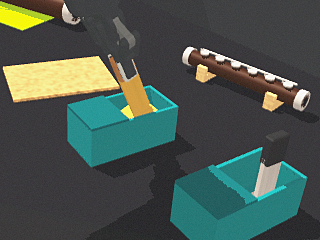

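The side view shows the gauge tilted, grip (crop (115,70)) held and far end still in the bin, with nothing else touched. Next: finish to 30° and slide out along the slope.

```bash
python3 -m handwheel '[[[-0.85,0,-1.04],[0,0.105,0]],[[1.1,0,-1.25],[0,0.105,0]],[[3.1,0,-1.46],[0,0.105,0]],[[5.1,0,-1.67],[0,0.105,0]],[[7.1,0,-1.88],[0,0.105,0]]]'
python3 -m handwheel '[[[2,0,0],[0,0,0]],[[2,0,0],[0,0,0]]]'
python3 - <<'E'
from h import *
from scipy.spatial.transform import Rotation as Ro
cv2.imwrite("pics/s3.png",ctrl.get_image("side")[120:360,220:540])
o=ctrl.get_obs(); R=Ro.from_rotvec(o["tool_rot"])
print("3cm up,6cm up,10cm up in tool:",R.inv().apply([[0,0,3],[0,0,6],[0,0,10]]).round(2),o["contact_force"])
E
```

```text
t: 6.02
tool_pos: [0.5889, -0.0201, 0.1591]
tool_rot: [2.994, -0.209, 0.8]
contact_force: [-0.4, 0.2, -1.7]
opening: 0.0131
grip_force: 78.1
t: 6.28
tool_pos: [0.6068, -0.0227, 0.1703]
tool_rot: [2.992, -0.209, 0.803]
contact_force: [-1.0, 0.3, -2.5]
opening: 0.0131
grip_force: 78.3
3cm up,6cm up,10cm up in tool: [[ 1.5  -0.   -2.6 ]
 [ 2.99 -0.   -5.2 ]
 [ 4.99 -0.   -8.67]] [-0.91816367 -0.41693297 -2.86487374]
```

View pics/s3.png

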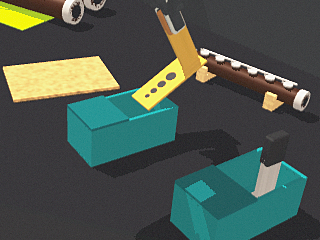

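The gauge is out from under the cover, with its trailing end at crop (135,102) and still over the bin opening. Lift straight up.

```bash
python3 -m handwheel '[[[0.75,0,-1.3],[0,0,0]],[[1.75,0,-3],[0,0,0]],[[3,0,-5.2],[0,0,0]],[[4.2,0,-7.3],[0,0,0]],[[5,0,-8.7],[0,0,0]]]'
python3 -m handwheel '[[[0,0,0],[0,-0.13,0]],[[0,0,0],[0,-0.26,0]],[[0,0,0],[0,-0.39,0]],[[0,0,0],[0,-0.524,0]],[[0,0,0],[0,-0.524,0]]]'
python3 - <<'E'
from h import *
from scipy.spatial.transform import Rotation as Ro
np.set_printoptions(precision=4,suppress=True)
o=ctrl.get_obs(); R=Ro.from_rotvec(o["tool_rot"]); print(o["tool_pos"],R.as_matrix())
y=np.radians(-20); x=np.array([np.cos(y),np.sin(y),0])
tgt=np.array([.564,.211,0])+.042*x; tgt[2]=.20
Z=Ro.from_euler("z",-20,degrees=True)*Ro.from_matrix(np.diag([1.,-1,-1]))
print(tgt,"shift cm",R.inv().apply(tgt-o["tool_pos"])*100,"turn",(R.inv()*Z).as_rotvec())
E
```

```text
t: 6.95
tool_pos: [0.605, -0.0222, 0.2719]
tool_rot: [2.992, -0.208, 0.806]
contact_force: [0.4, -0.3, -1.1]
opening: 0.0133
grip_force: 78.2
t: 7.58
tool_pos: [0.6062, -0.0226, 0.269]
tool_rot: [-3.134, 0.219, -0.0]
contact_force: [-0.4, 0.4, -2.4]
opening: 0.0131
grip_force: 78.2
[ 0.6062 -0.0226  0.269 ] [[ 0.9903 -0.1389  0.    ]
 [-0.1389 -0.9903  0.    ]
 [ 0.     -0.     -1.    ]]
[0.6035 0.1966 0.2   ] shift cm [ -3.3166 -21.6734   6.9008] turn [-0.     -0.      0.2097]
```

```bash
python3 -m handwheel '[[[-0.5,-3,0],[0,0,0.05]],[[-1.3,-8,1],[0,0,0.1]],[[-2.2,-14,3],[0,0,0.15]],[[-3,-19,5],[0,0,0.21]],[[-3.3,-21.7,6.9],[0,0,0.21]]]'
python3 -m handwheel '[[[0,0,2],[0,0,0]],[[0,0,3.5],[0,0,0]],[[0,0,3.5],[0,0,0]]]'
python3 - <<'E'
from h import *
from scipy.spatial.transform import Rotation as Ro
np.set_printoptions(precision=4,suppress=True)
o=ctrl.get_obs(); R=Ro.from_rotvec(o["tool_rot"]); print(o["t"],o["tool_pos"],R.as_matrix())
a=ctrl.get_image("side")[60:300,160:480]; b=ctrl.get_image("wrist")
cv2.imwrite("pics/s4.png",np.hstack([cv2.resize(a,(400,300)),cv2.resize(b,(400,300))]))
for n in ("scene","side","wrist"):
    if n=="scene": ctrl.get_image(n)
    for d in ctrl.landmark_of(n,"gauge")[:1]: print(n,d["position"],d["score"],atz(n,d["position"],o["tool_pos"][2]-.072))
E
```

```text
t: 8.2
tool_pos: [0.6012, 0.1997, 0.2004]
tool_rot: [-3.093, 0.542, -0.003]
contact_force: [-0.3, -0.7, -2.4]
opening: 0.013
grip_force: 78.5
t: 8.57
tool_pos: [0.6014, 0.1959, 0.1639]
tool_rot: [3.092, -0.548, -0.004]
contact_force: [-0.4, -0.1, -1.7]
opening: 0.0129
grip_force: 78.5
8.575 [0.6014 0.1959 0.1639] [[ 0.9392 -0.3434 -0.0027]
 [-0.3434 -0.9392 -0.0008]
 [-0.0023  0.0017 -1.    ]]
scene [446.9, 172.9] 0.55 [0.5624 0.2185 0.0919]
side [275.7, 151.8] 0.78 [0.5586 0.2124 0.0919]
wrist [320.0, 309.3] 0.91 [0.5623 0.2119 0.0919]
```

View pics/s4.png

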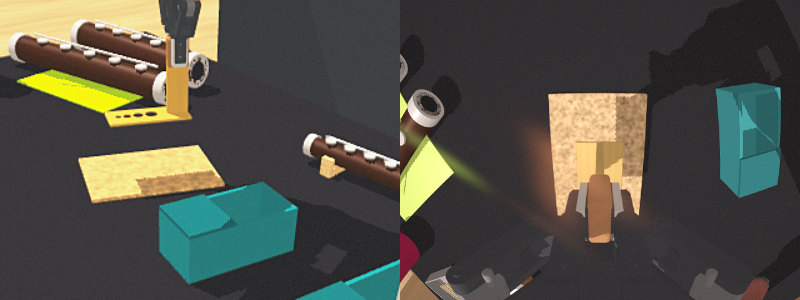

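The gauge hangs level over the pad (side crop (150,115)) and is aligned with it in the wrist view. Lower it; contact should come about 8.5 cm down.

```bash
python3 -m handwheel '[[[0.1,0,3],[0,0,0]],[[0.1,0,5.5],[0,0,0]],[[0.1,0,7],[0,0,0]],[[0.1,0,7.9],[0,0,0]],[[0.1,0,7.9],[0,0,0]]]'
python3 -m handwheel '[[[0,0,0.2],[0,0,0]],[[0,0,0.3],[0,0,0]],[[0,0,0.4],[0,0,0]],[[0,0,0.4],[0,0,0]]]'
```

```text
t: 9.5
tool_pos: [0.6034, 0.1968, 0.0866]
tool_rot: [3.094, -0.546, -0.001]
contact_force: [0.1, -0.0, -1.4]
opening: 0.0131
grip_force: 78.6
t: 10.0
tool_pos: [0.6034, 0.1968, 0.0828]
tool_rot: [-3.094, 0.546, -0.0]
contact_force: [0.2, 0.7, -2.9]
opening: 0.0134
grip_force: 78.6
```

```bash
python3 -m handwheel '[[[0,0,0.1],[0,0,0]],[[0,0,0.2],[0,0,0]],[[0,0,0.3],[0,0,0]],[[0,0,0.3],[0,0,0]]]'
python3 -m handwheel '[[[0,0,0.1],[0,0,0]],[[0,0,0.1],[0,0,0]]]'
```

```text
t: 10.5
tool_pos: [0.6033, 0.1968, 0.0795]
tool_rot: [3.094, -0.546, -0.0]
contact_force: [0.5, -0.6, -2.6]
opening: 0.0129
grip_force: 78.6
t: 10.75
tool_pos: [0.6036, 0.1969, 0.0789]
tool_rot: [-3.094, 0.546, -0.001]
contact_force: [0.7, -1.0, -1.3]
opening: 0.013
grip_force: 79.0
```

```bash
python3 -m handwheel '[[[0,0,0.1],[0,0,0]],[[0,0,0.1],[0,0,0]],[[0,0,0.1],[0,0,0]]]'
```

```text
t: 11.12
tool_pos: [0.6037, 0.1969, 0.0789]
tool_rot: [-3.094, 0.546, -0.001]
contact_force: [-3.3, -0.2, 5.4]
opening: 0.0134
grip_force: 79.7
```

The force shows contact (+5 N), so release and retreat.

```bash
python3 -m handwheel '[[[0,0,0],[0,0,0]],[[0,0,0],[0,0,0]],[[0,0,0],[0,0,0]],[[0,0,0],[0,0,0]],[[0,0,0],[0,0,0]]]' -0.2
python3 -m handwheel '[[[0,0,-1],[0,0,0]],[[0,0,-3],[0,0,0]],[[0,0,-6],[0,0,0]],[[0,0,-10],[0,0,0]],[[0,0,-12],[0,0,0]]]' -1
python3 - <<'E'
from h import *
np.set_printoptions(precision=4,suppress=True)
a=ctrl.get_image("side")[120:360,200:520]; b=ctrl.get_image("wrist")
cv2.imwrite("pics/s5.png",np.hstack([cv2.resize(a,(400,300)),cv2.resize(b,(400,300))])); ctrl.get_image("scene")
for n in ("scene","side","wrist"):
    for d in ctrl.landmark_of(n,"gauge")[:1]: print(n,d["position"],d["score"],atz(n,d["position"],.006))
E
```

```text
t: 11.75
tool_pos: [0.6034, 0.1968, 0.0776]
tool_rot: [3.094, -0.546, -0.0]
contact_force: [0.5, -0.5, 0.4]
opening: 0.051
grip_force: 0.0
t: 12.38
tool_pos: [0.605, 0.1972, 0.2026]
tool_rot: [-3.092, 0.545, -0.009]
contact_force: [-0.4, 0.5, -0.1]
opening: 0.0855
grip_force: 0.0
scene [437.2, 209.0] 0.7 [0.5656 0.2181 0.006 ]
side [278.7, 194.5] 0.69 [0.5641 0.2143 0.006 ]
```

View pics/s5.png

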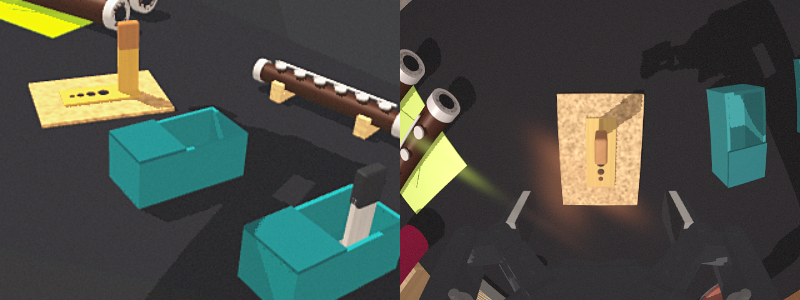

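The gauge stands flat and centred on the pad with its grip up (side crop (100,90), wrist (600,150)). The gripper is clear and the steel gauge hasn't moved. I'll hand it in.

```bash
python3 -c "
from station import ctrl
print(ctrl.finish_job())"
```

```text
the job is handed in; nothing more can be done
None
```

The brass gauge was tilted by its grip, drawn out from under the cover and set flat in the middle of the cork pad, grip up; the steel gauge was left alone, and the job is handed in (no verdict was returned).

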